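# Check the belt tensioner's spring on a bench finisher

### The job

The belt is off the finisher and its tensioner spring needs checking: slide the grey cover fully open by its orange fin, then push the yellow roller on the sprung tensioner arm so that the arm swings until its pointer stands at the red tab on the scale, without running past the tab, and hold it there for two seconds. Ease the arm slowly back to its rest, never letting it snap back, and slide the cover fully shut again. Leave the red tab and the other things on the bench where they are.

Things in the scene. Friction and masses are not known exactly. Their poses are not given: they have to be found in the camera images.
- finisher: Green bench belt finisher, fixed: a 230 x 400 mm (its x, y) low box, deck 50 mm above the bench. Origin: centre of its underside; x points from its front (scale side) to its back (cover rail, top at 106 mm), y to the robot's left when x points away from the robot, z up. A fixed black drum (68 mm across, top at 96 mm) stands at (20, 110) mm, under the open cover.
- tensioner (a joint): Angle of the sprung arm (rad): 0 at rest on its stop, 0.9 at full travel; grows as the roller is pushed to the finisher's +y (clockwise from above). From the pivot the arm points along the finisher's -x, turned by (0.45 - value) rad towards -y. Spring 0.8 Nm/rad, preload 0.32 Nm: 3 N at the roller to start, 10 N at full travel. Let go, it snaps back.
- pivot (a point): The tensioner arm's upright pivot axis, at (50, -70) mm in the finisher's frame, 50 mm above the bench. A white arc with black ticks each 0.05 rad about this axis lies on the deck under the pointer.
- roller_mid (a point): Centre of the yellow roller on the arm, an upright cylinder 28 mm in diameter and 36 mm high (64 to 100 mm above the bench), 100 mm from the pivot. Push its -y side. The point is 82 mm above the bench. The deck on its -y side is clear for the fingers; the cover lies over the roller when shut.
- pointer_tip (a point): Tip of the black pointer, 4 mm wide, at the arm's end, 142 mm from the pivot, 58 mm above the bench.
- tab (a joint): Angle of the red tab (rad) on the scale, same pivot, zero and direction as the tensioner: the pointer stands at the middle of the tab when the two values are equal. Differs from start to start; held by friction, must not be moved.
- tab_mark (a point): Where the pointer tip must stand: the middle of the inner end of the red tab (12 mm wide along the scale, 8 mm high), 142 mm from the pivot, 58 mm above the bench.
- cover (a joint): Opening of the sliding cover (m): 0 shut, 0.15 fully open, growing as it slides to the finisher's +y along its rail. Needs about 2 N; stays where it is left. Starts shut or a little ajar.
- fin_mid (a point): Centre of the orange fin standing up from the cover, 40 mm (x) by 10 mm (y, the sliding direction) by 36 mm high, from 116 to 152 mm above the bench. The cover is a grey plate 185 x 135 mm (x, y), its top at 116 mm, the fin 36 mm nearer to the front than the plate's centre and midway in y. Push the fin's -y side to open and its +y side to shut.
- spare_roller: Loose yellow spare roller, 28 mm in diameter, 36 mm high, upright on the deck's front left; origin at the centre of its underside. Leave alone.
- ring_cone: White ceramic ring cone, 80 mm foot, 100 mm high, origin at its underside. Leave alone.
- fire_block: White honeycomb soldering block, 85 x 85 x 22 mm, origin at its underside. Leave alone.
- pliers: Pliers lying flat, 160 mm long, origin near the pivot. Leave alone.
- screwdriver: Screwdriver lying on the bench. Leave alone.
- flux_jar: Small jar, 48 mm in diameter, 55 mm high, origin at its underside. Leave alone.

How it is judged:
On the way, in this order (a step that is already met when the one before it is completed fails the run):
1. the cover is slid open (at least 0.14 of its 0.15 m) (value of joint cover above 0.14 m), for 0.2 s.
2. with the cover open, the pointer is held within 6 mm of the middle of the red tab for 1.5 s (y of pointer_tip in the frame of tab_mark between -0.006 and 0.006 m and value of joint cover above 0.12 m), for 1.5 s.
3. the arm is back at rest, the cover still open (value of joint tensioner below 0.03 rad and value of joint cover above 0.12 m), for 0.2 s.
At the end, for the whole second after the job is handed in: the cover is shut to within 8 mm, the tensioner arm is at rest (under 0.03 rad) and the red tab is where it was, to within 6 mm (value of joint cover below 0.008 m and value of joint tensioner below 0.03 rad and distance of tab_mark from where it was at the start of the episode below 0.006 m); the robot touches nothing.
It fails at once if the pointer runs past the red tab (more than 10 mm beyond its middle) (y of pointer_tip in the frame of tab_mark above 0.01 m).
It fails at once if the arm snaps back (faster than 2 rad/s) (velocity of joint tensioner below -2 rad/s).
It fails at once if the red tab is moved by more than 6 mm (distance of tab_mark from where it was at the start of the episode above 0.006 m).
It fails at once if a loose thing on the bench or deck is moved by more than 20 mm (distance of any of spare_roller, ring_cone, fire_block, pliers, screwdriver, flux_jar from where it was at the start of the episode above 0.02 m).
It also fails if it takes over 64 s, if anything falls off the work surface, if the arm or the gripper's body presses on something with over 40 N, if the wrist force passes 120 N, or if a joint passes its speed limit or range.

### The arm

A 6-joint arm with a two-finger parallel gripper is mounted at the origin on the work surface. World frame = base frame: x ahead of the robot, y to its left, z up, the work surface at z = 0. Lengths are in m, angles in rad, forces in N, time in s.
With the tool pointing down it reaches from about 0.35 to 0.85 m from the base axis. Payload 8.1 kg.
Tool frame: the origin (TCP) lies on the centre line of the jaws, within the pads' length; the fingertips stand 8 mm ahead of it and the grasp point (between the pads) lies 11 mm behind it; z points along the fingers, y is the line along which they close (so a half turn about z gives the same grasp; the last joint's range is limited). The gripper opens to 85 mm and grips with 20 to 120 N. Pads are 22 mm wide; open, the fingers measure 114 mm over their backs; the gripper's body (76 mm by 85 mm) begins 54 mm behind the grasp point. The pads swing forward as they close: fully open they stand 13 mm farther back than shut.
Start: joints at [-1.203, 0.13, 1.488, -0, 1.523, -0.085], TCP at [0.263, -0.54, 0.217] pointing down, gripper open.
Joint ranges: [-2.96, 2.96], [-0.89, 2.26], [0.02, 2.5], [-1.34, 4.48], [0, 2.73], [-2.66, 2.66]. Speed limits (rad/s): [2.39, 2.39, 2.79, 3.14, 3.14, 3.14].

### API

Orientations are given as a unit quaternion [w, x, y, z].
In Python, from workcell import ctrl, jaws, optics, hand_in gives the robot as it stands. Calls block until the motion is done:
- ctrl.move_to(position, orientation): joint-space move of the TCP to a pose.
- ctrl.move_linear(position, vel=0.15, ori=None, guard=None): straight line of the TCP; ori=None keeps the orientation; vel is the mean speed in m/s. With guard (N) it stops when the force on the tool has changed by that much, and returns True; else False.
- ctrl.set_joints(angles): joint-space move.
- jaws.ungrasp() and jaws.clamp(squeeze=None): open the fingers fully, or close them until they stop; squeeze is the grip in N (None keeps the last).
- ctrl.hold(seconds).
- ctrl.inverse_kinematics(position, orientation): joint angles nearest the present ones, or None.
- optics.snapshot(name): name is "scene" or "top" or "wrist"; returns a dict with "image" (400x640x3 uint8, blue, green, red), "camera_matrix" (3x3 intrinsics, pixels), "eye" and "rotation" of the camera in the world. Camera axes: x right, y up, looking along -z (the intrinsics and any distortion apply to the point x, -y, -z); pixel columns grow to the right and rows downward; lengths in m; the calibration is good to about 2 mm. The wrist camera is an equidistant fisheye: a pixel r from the principal point sees the ray r / f radians off the axis. A picture is of the moment at which its call begins. There is no depth.
A pose or a line that the arm cannot do raises ctrl.MotionError and nothing moves.
- hand_in(): hands the job in; it is judged then, once.
Readings, each from a call of its own:
- ctrl.get_time_s(): time.
- ctrl.get_joint_positions(): joint angles.
- ctrl.get_joint_velocities(): joint speeds.
- ctrl.get_joint_efforts(): joint torques, N m.
- ctrl.get_eef_pos(): TCP position.
- ctrl.get_ee_rot(): TCP orientation.
- ctrl.get_wrist_force(): force on the tool from outside, world axes, zero at the start.
- ctrl.get_wrist_torque(): the same for the moment, N m.
- ctrl.get_finger_gap(): opening from 0.0 (shut) to 1.0 (fully open).
- ctrl.get_finger_force(): force on a finger pad.
Only numpy, scipy, OpenCV 4.12 (cv2) and the standard library are available. Lean on these libraries where they do the work, as an engineer would, in place of code of your own. Each camera call takes 0.05 s, during which the arm holds its last target. There are 200 camera calls.

## Working session

There is one attempt and no reset: what is moved stays moved. The work goes in short steps, each a Python script; the robot and the scene stay as the last script left them, time stands still between calls to the robot, and variables do not carry over. Pictures are saved under pics/ and viewed, at most 12 in all, crops included, and the job is handed in when it is done.

```bash
mkdir -p pics; ls
python3 - <<'E'
from workcell import ctrl, jaws, optics
import cv2,numpy as np
for n in ("scene","top"):
    s=optics.snapshot(n); cv2.imwrite(f"pics/{n}0.png",s["image"])
    print(n,s["camera_matrix"],s["eye"],s["rotation"],[k for k in s])
print(ctrl.get_time_s())
E
```

```text
pics
scene [[447.7875533    0.         326.36761261]
 [  0.         447.7875533  200.03825627]
 [  0.           0.           1.        ]] [1.4212056  0.38475564 0.72127967] [0.48648368 0.26187015 0.41107049 0.72510599] ['image', 'camera_matrix', 'eye', 'rotation']
top [[418.20973947   0.         322.95755176]
 [  0.         418.20973947 192.93838028]
 [  0.           0.           1.        ]] [0.22703963 0.00575738 1.48504482] [-0.65926408 -0.07521481  0.0810947   0.74373198] ['image', 'camera_matrix', 'eye', 'rotation']
0.1
```

View pics/scene0.png

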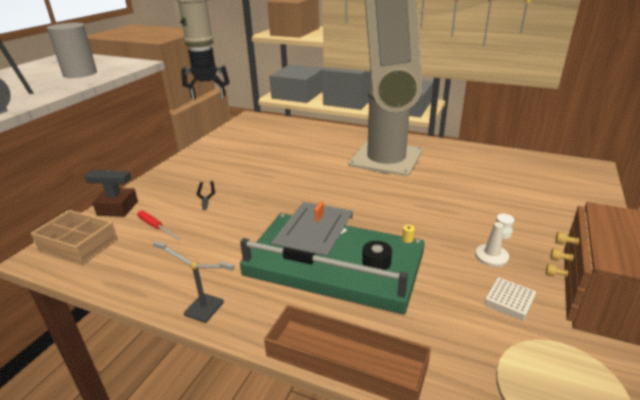

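View pics/top0.png

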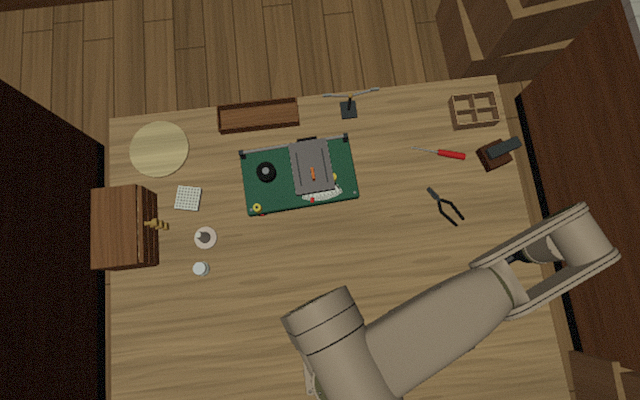

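The top view shows the finisher (corners about (240,152), (350,136), (358,197), (249,214)), fin at (313,174), red tab at (312,199), spare roller at (257,208), drum at (266,172). I'll do a coarse localisation from it, then a closer wrist view.

```bash
cat > h.py <<'E'
from workcell import ctrl, jaws, optics, hand_in
import cv2, numpy as np
from scipy.spatial.transform import Rotation as R
def cam(s): return s["camera_matrix"], np.array(s["eye"]), R.from_quat(np.roll(s["rotation"],-1)).as_matrix()
def cast(s,px,z,fish=False):
    K,e,M=cam(s); px=np.atleast_2d(np.asarray(px,float)); z=np.broadcast_to(z,len(px))
    v=(px-K[:2,2])/[K[0,0],K[1,1]]
    if fish:
        t=np.linalg.norm(v,axis=1,keepdims=True); v=v*np.tan(t)/np.maximum(t,1e-9)
    d=np.c_[v[:,0],-v[:,1],-np.ones(len(v))]@M.T
    return e+d*((z-e[2])/d[:,2])[:,None]
def hsv(s): return cv2.cvtColor(s["image"],cv2.COLOR_BGR2HSV)
def mask(s,lo,hi): return cv2.inRange(hsv(s),np.array(lo),np.array(hi))
def blobs(m,amin=4):
    n,l,st,c=cv2.connectedComponentsWithStats(m)
    return sorted([(int(st[i,4]),c[i].round(2).tolist(),st[i,:4].tolist()) for i in range(1,n) if st[i,4]>=amin],reverse=True)
def down(yaw):  # tool z down, tool y along world direction yaw+90deg
    q=(R.from_euler('z',yaw)*R.from_euler('x',np.pi)).as_quat(); return np.roll(q,1)
E
python3 - <<'E'
from h import *
s=optics.snapshot("top")
g=mask(s,(60,80,20),(95,255,255)); b=blobs(g,50); print(b[:3])
cnt=max(cv2.findContours(g,0,2)[0],key=cv2.contourArea)
w=cast(s,cnt[:,0],0.05)[:,:2]
r=cv2.minAreaRect((w*1000).astype(np.float32)); print(r,cv2.boxPoints(r))
for n,lo,hi,z in(("orange/red",(0,140,90),(18,255,255),.05),("yellow",(20,120,120),(35,255,255),.086)):
    for a,c,bb in blobs(mask(s,lo,hi)): 
        if 230<c[0]<370 and 130<c[1]<220: print(n,a,c,bb,cast(s,[c],z)[0].round(4))
print(ctrl.get_ee_rot(), cast(s,[[313,174]],.134))
w=optics.snapshot("wrist");print(w["camera_matrix"],w["eye"],w["rotation"],ctrl.get_eef_pos())
E
```

```text
[(3987, [293.28, 178.82], [241, 139, 118, 77])]
((621.2605590820312, 52.22740173339844), (227.37033081054688, 392.380126953125), 2.854658842086792) [[ 497.9457   242.51219]
 [ 517.48724 -149.38103]
 [ 744.57544 -138.05739]
 [ 725.0339   253.83583]]
orange/red 32 [312.38, 172.75] [311, 167, 4, 12] [0.6265 0.0028 0.05  ]
orange/red 15 [311.87, 200.2] [310, 198, 4, 5] [0.5277 0.0159 0.05  ]
orange/red 6 [262.17, 214.67] [261, 214, 4, 2] [0.4975 0.1934 0.05  ]
yellow 49 [256.57, 207.04] [253, 203, 8, 9] [0.5192 0.2053 0.086 ]
yellow 18 [334.56, 175.89] [333, 173, 4, 7] [ 0.596  -0.0721  0.086 ]
[-7.18245919e-04  9.74477989e-01  2.24481902e-01 -9.58055832e-05] [[0.59857908 0.00136571 0.134     ]]
[[309.70691629   0.         314.53074702]
 [  0.         309.70691629 192.28602314]
 [  0.           0.           1.        ]] [ 0.3352381  -0.5032242   0.37414729] [ 0.8370085  -0.13576799  0.0857541  -0.52309661] [ 0.26238736 -0.53922147  0.21595118]
```

Run:
```python
from h import *
jaws.clamp(20)
ctrl.move_to([0.53,-0.06,0.25],down(0.05))
s=optics.snapshot("wrist"); cv2.imwrite("pics/w1.png",s["image"]); np.save("w1.npy",s,allow_pickle=True)
print(s["eye"],R.from_quat(np.roll(s["rotation"],-1)).as_matrix().round(3),ctrl.get_time_s(),ctrl.get_eef_pos(),ctrl.get_finger_gap())
```

```text
[ 0.61090398 -0.05631516  0.40826829] [[ 0.05   0.947  0.317]
 [-0.999  0.047  0.016]
 [ 0.    -0.317  0.948]] 3.0 [ 0.52992971 -0.06083809  0.24989438] 0.002174130129785738
```

View pics/w1.png

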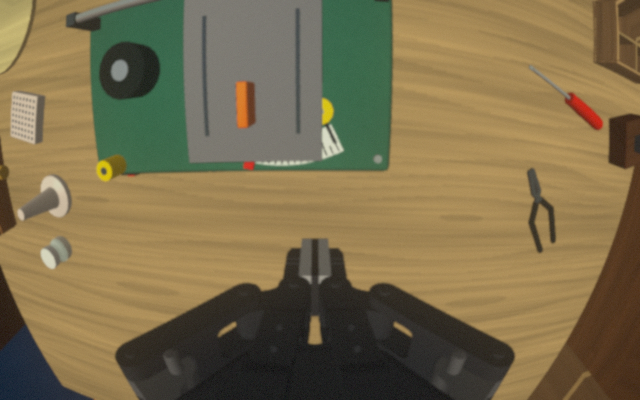

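The wrist view shows the fin at (245,104), roller peeking out at (326,110), red tab at (249,166), arc end by (335,145), deck front corners (98,171) and (388,171).

Run:
```python
from h import *
s=np.load("w1.npy",allow_pickle=True).item()
g=mask(s,(60,80,20),(95,255,255))
# front edge: bottom-most green pixel per column; right edge: right-most per row
cols=[c for c in range(125,230,5)]+[c for c in range(350,375,4)]
fe=cast(s,[[c,np.where(g[:,c])[0].max()+.5] for c in cols],.05,True)
re=cast(s,[[np.where(g[r])[0].max()+.5,r] for r in range(20,150,8)],.05,True)
le=cast(s,[[np.where(g[r])[0].min()-.5,r] for r in range(35,130,8)],.05,True)
pf=np.polyfit(fe[:,1],fe[:,0],1); pr=np.polyfit(re[:,0],re[:,1],1); pl=np.polyfit(le[:,0],le[:,1],1)
print("front",pf,(fe[:,0]-np.polyval(pf,fe[:,1])).std(),"right",pr,"left",pl)
for A in (pr,pl):
    y=(A[0]*pf[1]+A[1])/(1-A[0]*pf[0]); print("corner",np.polyval(pf,y),y)
for n,lo,hi in(("red/or",(0,140,90),(18,255,255)),("red2",(170,140,80),(180,255,255)),("yel",(20,120,120),(35,255,255))):
    for a,c,bb in blobs(mask(s,lo,hi),20): 
        if c[1]<190 and c[0]<400: print(n,a,c,bb,cast(s,[c]*4,[.05,.058,.1,.134],True)[:,:2].round(4).tolist())
o=mask(s,(5,150,100),(18,255,255)); print(cv2.boxPoints(cv2.minAreaRect(max(cv2.findContours(o,0,2)[0],key=cv2.contourArea))))
```

```text
front [-0.04323964  0.51838607] 0.003559218497644873 right [ 0.04387532 -0.17020537] left [0.05010879 0.21704084]
corner 0.5247501624030808 -0.1471817871470373
corner 0.5079008457826898 0.24249113323927265
red/or 753 [244.46, 103.8] [236, 81, 19, 47] [[0.5953, 0.0243], [0.5956, 0.0225], [0.5975, 0.0131], [0.599, 0.0054]]
red/or 79 [248.46, 165.44] [243, 162, 11, 9] [[0.5213, 0.019], [0.5233, 0.0173], [0.5338, 0.0085], [0.5423, 0.0013]]
yel 516 [25.55, 67.67] [0, 43, 46, 47] [[0.6777, 0.4089], [0.6762, 0.3985], [0.6684, 0.3439], [0.662, 0.2998]]
yel 428 [104.62, 170.54] [90, 156, 35, 28] [[0.5087, 0.2354], [0.511, 0.2289], [0.523, 0.1947], [0.5327, 0.167]]
yel 284 [63.79, 39.67] [47, 25, 36, 32] [[0.7049, 0.3104], [0.7028, 0.3022], [0.6918, 0.2592], [0.6829, 0.2244]]
yel 250 [326.71, 110.88] [322, 98, 12, 27] [[0.5901, -0.0713], [0.5906, -0.071], [0.593, -0.0692], [0.595, -0.0678]]
yel 243 [41.3, 36.57] [28, 16, 27, 41] [[0.7209, 0.3672], [0.7185, 0.3577], [0.7056, 0.3081], [0.6951, 0.2679]]
yel 143 [56.49, 67.18] [44, 56, 26, 25] [[0.6656, 0.3254], [0.6644, 0.3169], [0.6579, 0.2721],
[... 966 characters left out ...]
, 0.4658], [0.6674, 0.4032], [0.6612, 0.3525]]
yel 25 [7.28, 97.36] [4, 93, 6, 11] [[0.6357, 0.4702], [0.6352, 0.4584], [0.6323, 0.3967], [0.6299, 0.3468]]
yel 24 [64.17, 9.83] [61, 6, 8, 11] [[0.7524, 0.3152], [0.7492, 0.3069], [0.7327, 0.2633], [0.7192, 0.2281]]
yel 24 [2.54, 88.92] [0, 83, 6, 11] [[0.6527, 0.4865], [0.6518, 0.4744], [0.6469, 0.4107], [0.6429, 0.3592]]
yel 21 [395.76, 49.19] [393, 44, 7, 10] [[0.6695, -0.1471], [0.6682, -0.1451], [0.6613, -0.1344], [0.6558, -0.1258]]
yel 21 [5.76, 150.57] [2, 147, 9, 8] [[0.5422, 0.4928], [0.5437, 0.4805], [0.5518, 0.4161], [0.5583, 0.364]]
[[235.57324   82.05097 ]
 [252.08789   81.46116 ]
 [253.70319  126.689186]
 [237.18854  127.279   ]]
```

```bash
python3 -c "
import cv2
im=cv2.imread('pics/w1.png')[70:180,220:400];cv2.imwrite('pics/w1c.png',cv2.resize(im,None,fx=4.4,fy=4.4))"
```

```text
(no output)
```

View pics/w1c.png

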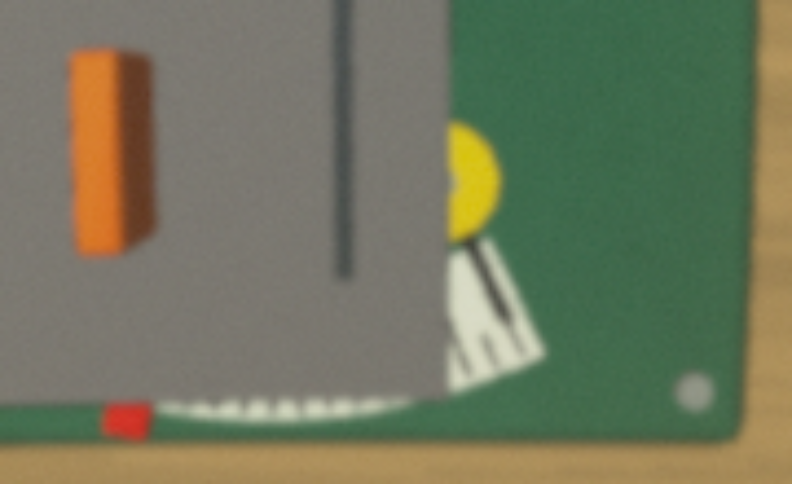

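```bash
cat >> h.py <<'E'
C=np.array([.630,.0525]); PHI=.047
c,sn=np.cos(PHI),np.sin(PHI); M2=np.array([[c,-sn],[sn,c]])
def W(x,y,z): return [*(C+M2@[x,y]),z]
def F(p): return M2.T@(np.asarray(p)[:2]-C)
Q=down(PHI)
E
python3 - <<'E'
from h import *
ctrl.move_linear(W(-.033,-.098,.25),vel=.2,ori=Q)
ctrl.move_linear(W(-.033,-.098,.142),vel=.15)
f0=ctrl.get_wrist_force()
print(ctrl.move_linear(W(-.033,.105,.142),vel=.06,guard=8), F(ctrl.get_eef_pos()),ctrl.get_wrist_force()-np.array(f0),ctrl.get_time_s())
s=optics.snapshot("wrist"); cv2.imwrite("pics/w2.png",s["image"])
E
```

```text
False [-0.03299123  0.10487263] [-0.50666837  0.0675067  -1.08212799] 7.9167
```

View pics/w2.png

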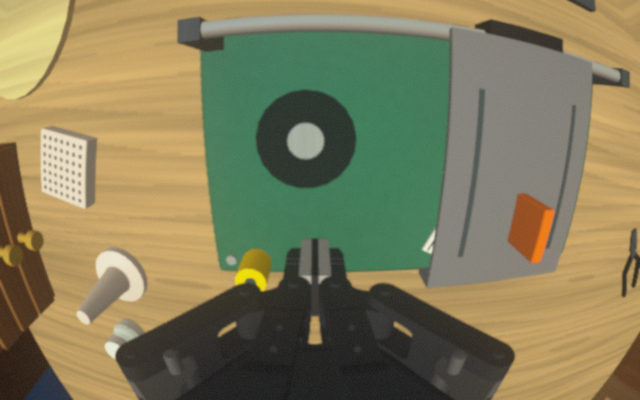

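The fin is still at the right (530,228), so the tool passed without moving it. I'll check where the fin and the fingertips really are from two views.

Run:
```python
from h import *
s=optics.snapshot("wrist"); t=optics.snapshot("scene")
print(ctrl.get_eef_pos(),ctrl.get_ee_rot(),s["eye"])
o=mask(s,(5,150,60),(18,255,255)); b=blobs(o,100)[0]; print(b)
for z in (.116,.134,.152,.17): print(z,F(cast(s,[b[1]],z,True)[0]).round(4))
img=t["image"]; cv2.imwrite("pics/s2.png",cv2.resize(img[150:310,210:450],None,fx=3.3,fy=3.3))
```

```text
[0.59211094 0.1557501  0.14199778] [ 8.20885804e-06  9.99725350e-01  2.34355576e-02 -1.06933922e-05] [0.67306597 0.15992974 0.30037373]
(2076, [530.58, 227.14], [509, 194, 45, 69])
0.116 [-0.0427 -0.0663]
0.134 [-0.0338 -0.0496]
0.152 [-0.025  -0.0328]
0.17 [-0.0161 -0.0161]
```

View pics/s2.png

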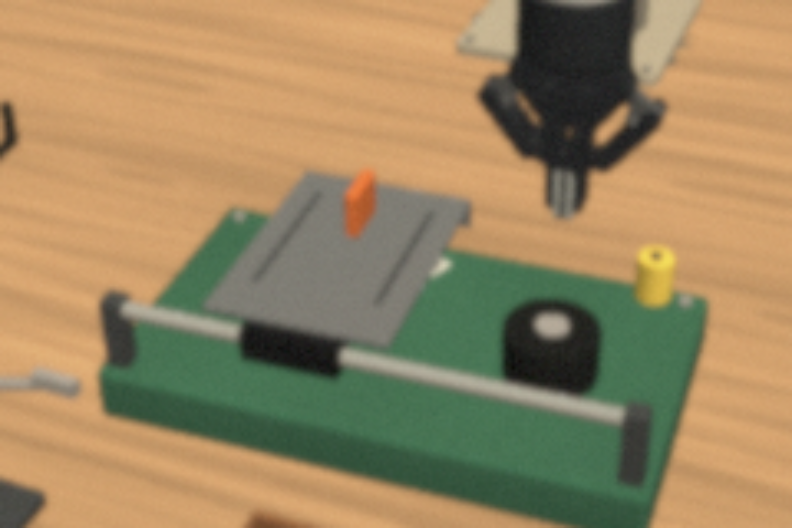

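Run:
```python
from h import *
t=optics.snapshot("scene")
for z in (.11,.12,.13,.14,.15,.16,.17): print(z,F(cast(t,[[380.6,215.2]],z)[0]).round(4), 'fin top/base',F(cast(t,[[210+368/3.3,150+172/3.3]],z)[0]).round(4),F(cast(t,[[210+353/3.3,150+235/3.3]],z)[0]).round(4))
```

```text
0.11 [-0.0952  0.0912] fin top/base [-0.1062 -0.0681] [-0.0211 -0.0476]
0.12 [-0.0805  0.0946] fin top/base [-0.0913 -0.0621] [-0.0076 -0.042 ]
0.13 [-0.0658  0.0979] fin top/base [-0.0764 -0.0562] [ 0.0059 -0.0364]
0.14 [-0.051   0.1012] fin top/base [-0.0615 -0.0503] [ 0.0194 -0.0308]
0.15 [-0.0363  0.1046] fin top/base [-0.0465 -0.0443] [ 0.033  -0.0252]
0.16 [-0.0215  0.1079] fin top/base [-0.0316 -0.0384] [ 0.0465 -0.0196]
0.17 [-0.0068  0.1112] fin top/base [-0.0167 -0.0325] [ 0.06  -0.014]
```

Fingertips sit roughly 12 mm *above* the reported TCP, so they skimmed over the fin. I'll calibrate by a light guarded touch on the cover plate, then push.

Run:
```python
from h import *
ctrl.move_linear(W(-.033,.105,.18),vel=.2)
ctrl.move_linear(W(-.033,-.092,.18),vel=.2)
ctrl.move_linear(W(-.033,-.092,.135),vel=.15)
hit=ctrl.move_linear(W(-.033,-.092,.09),vel=.03,guard=3)
p=ctrl.get_eef_pos(); print("touch",hit,p)
if hit:
    z=p[2]+.010; ctrl.move_linear(W(-.033,-.092,z),vel=.05)
    print(ctrl.move_linear(W(-.033,.115,z),vel=.05,guard=9), F(ctrl.get_eef_pos()),ctrl.get_wrist_force())
    s=optics.snapshot("wrist"); cv2.imwrite("pics/w3.png",s["image"]); np.save("w3.npy",s,allow_pickle=True)
print(ctrl.get_time_s())
```

```text
touch True [ 0.6012293  -0.04100073  0.10137034]
True [-0.033209    0.06205728] [ 0.58464667 -5.35392726  3.76610607]
14.25
```

View pics/w3.png

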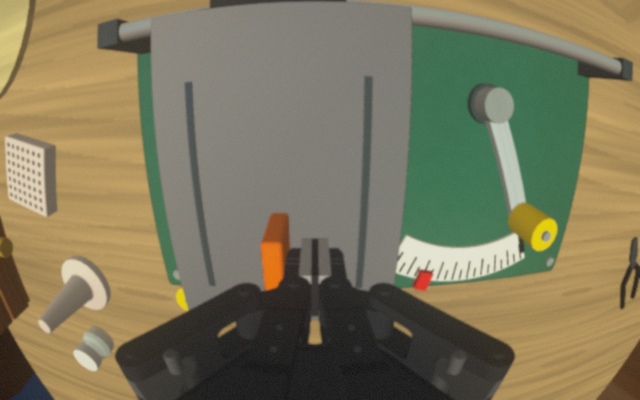

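The cover has been opened most of the way (fin at (275,250)); pivot at (492,104), roller (540,232), tab (424,280) are now all visible. Continue pushing to see if it's at the end stop.

Run:
```python
from h import *
p=ctrl.get_eef_pos()
print(ctrl.move_linear(W(-.033,.115,p[2]),vel=.03,guard=15), F(ctrl.get_eef_pos()),ctrl.get_wrist_force(),ctrl.get_time_s())
s=optics.snapshot("wrist"); np.save("w3.npy",s,allow_pickle=True)
b=blobs(mask(s,(5,150,60),(18,255,255)),100); print(b[:2])
print([F(q).round(4) for q in cast(s,[b[0][1]]*2,[.134,.152],True)])
```

```text
True [-0.03346576  0.06181829] [-1.73049761e-03 -2.88138537e+00  1.76963688e+00] 14.7
[(1641, [274.18, 251.04], [260, 214, 28, 77]), (599, [630.38, 373.75], [614, 341, 26, 59])]
[array([-0.0283,  0.0825]), array([-0.0181,  0.0799])]
```

Run:
```python
from h import *
z=ctrl.get_eef_pos()[2]
ctrl.move_linear(W(-.033,.045,z),vel=.1)
ctrl.move_linear(W(-.033,.045,.16),vel=.2)
ctrl.move_linear(W(-.046,-.157,.16),vel=.25)
s=optics.snapshot("wrist"); np.save("w4.npy",s,allow_pickle=True); cv2.imwrite("pics/w4.png",cv2.resize(s["image"][60:330,120:480],None,fx=2.2,fy=2.2))
b=[x for x in blobs(np.bitwise_or(mask(s,(0,150,60),(5,255,255)),mask(s,(174,150,60),(180,255,255))),20)]; print(b[:4])
for x in b[:3]: print(F(cast(s,[x[1]],.058,True)[0]).round(4))
print(ctrl.get_time_s(),[x for x in blobs(mask(s,(5,150,60),(18,255,255)),100)][:2])
```

```text
[(598, [601.23, 153.7], [581, 134, 39, 39]), (166, [189.49, 240.48], [184, 233, 12, 17])]
[-0.0038 -0.5043]
[-0.1032 -0.0312]
16.475 [(4562, [615.23, 343.81], [569, 235, 71, 165]), (1418, [39.1, 200.97], [20, 175, 39, 55])]
```

View pics/w4.png

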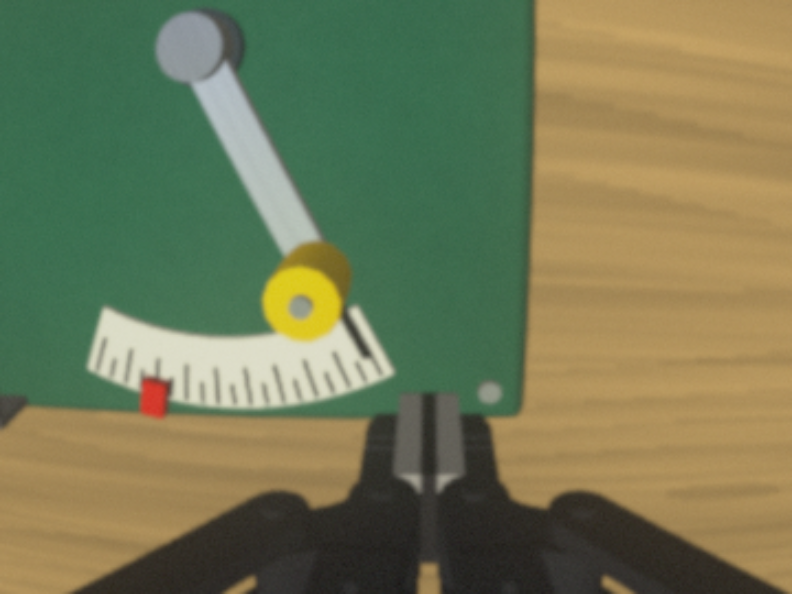

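```bash
cat >> h.py <<'E'
def ang(s,px,z,piv=(.05,-.07)):
    out=[]
    for p in cast(s,px,z,True):
        d=F(p)-piv; out.append((round(float(.45-np.arctan2(-d[1],-d[0])),4),round(float(np.hypot(*d)),4)))
    return out
E
python3 - <<'E'
from h import *
s=np.load("w4.npy",allow_pickle=True).item()
u=lambda P:[[120+x/2.2,60+y/2.2] for x,y in P]
print("ptr",ang(s,u([(369,356),(346,318)]),.058)); print("tab inner/mid/outer",ang(s,u([(155,380),(153,398),(152,416)]),[.058]*3))
print("ticks",ang(s,u([(104,350),(127,362),(157,368),(186,382),(217,385),(248,385),(280,385),(311,377),(343,365),(377,365)]),.051))
e=u([(88,370),(122,387),(180,403),(240,409),(300,404),(350,392),(394,374)]); E=np.array([F(p) for p in cast(s,e,.051,True)])
A=np.c_[2*E,np.ones(len(E))]; x=np.linalg.lstsq(A,(E**2).sum(1),rcond=None)[0]; print("arc centre",x[:2],np.sqrt(x[2]+x[:2]@x[:2]))
print("cap",[F(p).round(4) for p in cast(s,u([(190,47)]*3),[.06,.07,.08],True)], "roller top",F(cast(s,u([(300,304)]),.1,True)[0]))
print("deck corner",F(cast(s,u([(521,414)]),.05,True)[0]))
E
```

```text
ptr [(0.0124, 0.1449), (0.0193, 0.1257)]
tab inner/mid/outer [(0.6955, 0.1489), (0.6974, 0.1585), (0.6966, 0.1683)]
ticks [(0.8944, 0.1478), (0.8101, 0.1488), (0.7079, 0.1467), (0.61, 0.1504), (0.5102, 0.1498), (0.4117, 0.1493), (0.313, 0.1503), (0.2137, 0.1488), (0.1084, 0.1472), (0.017, 0.1528)]
arc centre [ 0.04493114 -0.06698868] 0.15661266383622624
cap [array([ 0.0472, -0.0647]), array([ 0.0468, -0.0682]), array([ 0.0463, -0.0717])] roller top [-0.04292955 -0.11195342]
deck corner [-0.11390035 -0.19795748]
```

```bash
cat >> h.py <<'E'
C=C+M2@[-.003,.0015]
def roller(s):
    m=mask(s,(20,150,185),(32,255,255)); m[:,:120]=0; m[:,480:]=0
    k=max(cv2.findContours(m,0,2)[0],key=cv2.contourArea)
    (x,y),r=cv2.minEnclosingCircle(k); el=cv2.fitEllipse(k)[0]
    return (round(x,1),round(y,1),round(r,1)),[ang(s,[p],.1)[0] for p in((x,y),el)]
E
python3 - <<'E'
from h import *
s=np.load("w4.npy",allow_pickle=True).item()
print(roller(s),"tab",ang(s,[[120+155/2.2,60+380/2.2],[120+153/2.2,60+398/2.2]],.058))
ctrl.move_linear(W(-.046,-.157,.0615),vel=.12,ori=Q)
print(roller(optics.snapshot("wrist")),ctrl.get_wrist_force())
for y,v in((-.10,.05),(-.086,.03)):
    ctrl.move_linear(W(-.046,y,.0615),vel=v)
    s=optics.snapshot("wrist"); print(F(ctrl.get_eef_pos()),roller(s),np.round(ctrl.get_wrist_force(),2),"pred",.45+np.arcsin((y+.029+.07)/.1))
cv2.imwrite("pics/w5.png",s["image"]); print(ctrl.get_time_s())
E
```

```text
((257.0, 197.0, 17.5), [(-0.0093, 0.0993), (-0.0051, 0.0994)]) tab [(0.6906, 0.1457), (0.6928, 0.1552)]
((224.0, 261.5, 28.4), [(-0.0137, 0.0993), (-0.008, 0.0995)]) [ 0.46079088  0.64515689 -1.04031266]
[-0.04744849 -0.10079434] ((255.5, 276.5, 26.6), [(0.421, 0.0976), (0.4239, 0.0957)]) [-4.29 -7.47 -0.06] pred 0.43999983332583287
[-0.04759197 -0.08687894] ((255.4, 275.8, 26.7), [(0.5636, 0.0979), (0.5654, 0.0959)]) [-5.36 -8.57  0.03] pred 0.5803689797031456
19.5083
```

View pics/w5.png

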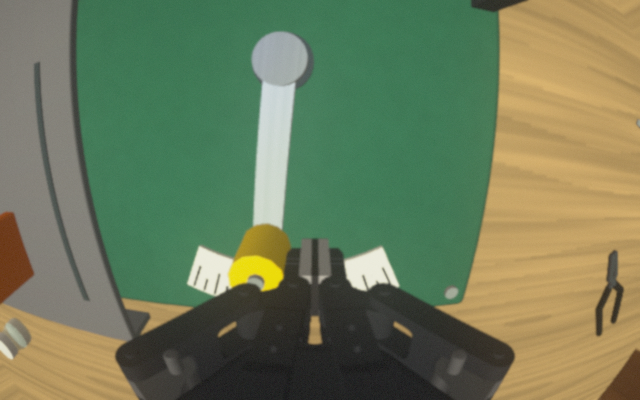

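The view shows the roller (256,275) in contact with the finger and the arm at about 0.57 rad. The vision and the geometry agree, so I'll go on to 0.685, hold, then ease back.

Run:
```python
from h import *
def rep():
    y=F(ctrl.get_eef_pos())[1]; print(y,"geo",.45+np.arcsin((y+.099)/.1),roller(optics.snapshot("wrist")),np.round(ctrl.get_wrist_force(),1))
ctrl.move_linear(W(-.046,-.0755,.0615),vel=.015); rep()
t=optics.snapshot("scene"); np.save("s5.npy",t,allow_pickle=True)
cv2.imwrite("pics/s5.png",cv2.resize(t["image"][200:270,280:440],None,fx=5,fy=5))
print(ctrl.get_time_s())
```

```text
-0.07654997283863647 geo 0.676430187279411 ((255.4, 273.0, 27.1), [(0.6693, 0.0978), (0.6779, 0.0967)]) [-4.6 -8.1 -0.3]
20.4583
```

View pics/s5.png

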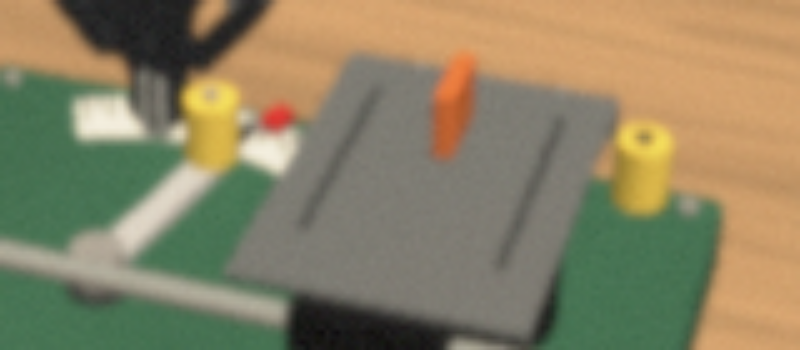

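The scene view shows the black pointer tip at (250,122) of the crop right beside the red tab (277,118). I'll nudge it by 0.7 mm, hold, ease back, then shut the cover.

Run:
```python
from h import *
ctrl.move_linear(W(-.046,-.0748,.0615),vel=.01)
y=F(ctrl.get_eef_pos())[1]; print("geo",.45+np.arcsin((y+.099)/.1),roller(optics.snapshot("wrist"))[1])
ctrl.hold(2.3)
ctrl.move_linear(W(-.046,-.125,.0615),vel=.03)
ctrl.move_linear(W(-.046,-.160,.0615),vel=.02)
ctrl.hold(.3)
print("rest",roller(optics.snapshot("wrist"))[1],np.round(ctrl.get_wrist_force(),2),ctrl.get_time_s())
ctrl.move_linear(W(-.046,-.160,.18),vel=.2)
ctrl.move_linear(W(-.030,.124,.18),vel=.25)
ctrl.move_linear(W(-.030,.124,.1115),vel=.12)
hit=ctrl.move_linear(W(-.030,-.065,.1115),vel=.05,guard=9)
print(hit,F(ctrl.get_eef_pos()),np.round(ctrl.get_wrist_force(),2),ctrl.get_time_s())
```

```text
geo 0.6836777353120176 [(0.6764, 0.0976), (0.6842, 0.0969)]
rest [(-0.0129, 0.0993), (-0.0088, 0.0997)] [ 0.   -0.74 -0.13] 27.1333
True [-0.03016269 -0.05182022] [0.37 2.65 1.95] 32.9667
```

Run:
```python
from h import *
print(ctrl.move_linear(W(-.030,-.065,.1115),vel=.03,guard=12),F(ctrl.get_eef_pos()))
ctrl.move_linear(W(-.030,-.030,.1115),vel=.1)
ctrl.move_linear(W(-.030,-.030,.25),vel=.2)
ctrl.move_linear(W(-.10,-.10,.25),vel=.2)
ctrl.hold(.3)
s=optics.snapshot("wrist"); cv2.imwrite("pics/w6.png",s["image"])
b=blobs(mask(s,(5,150,60),(18,255,255)),100); print([(x[1],F(cast(s,[x[1]],.134,True)[0]).round(4)) for x in b[:3]])
r=blobs(np.bitwise_or(mask(s,(0,150,60),(4,255,255)),mask(s,(174,150,60),(180,255,255))),20); print([(x[1],ang(s,[x[1]],.058)) for x in r[:3]])
print(np.round(ctrl.get_wrist_force(),2),ctrl.get_time_s())
```

```text
True [-0.03040184 -0.05165644]
[([617.17, 316.06], array([-0.368 , -0.7017])), ([281.34, 105.79], array([-0.0305, -0.069 ])), ([588.47, 113.05], array([-0.0105, -0.4213]))]
[([590.18, 113.8], [(-0.9894, 0.4491)]), ([258.45, 166.82], [(0.6914, 0.1593)])]
[-0.53 -0.12 -0.14] 35.4
```

View pics/w6.png

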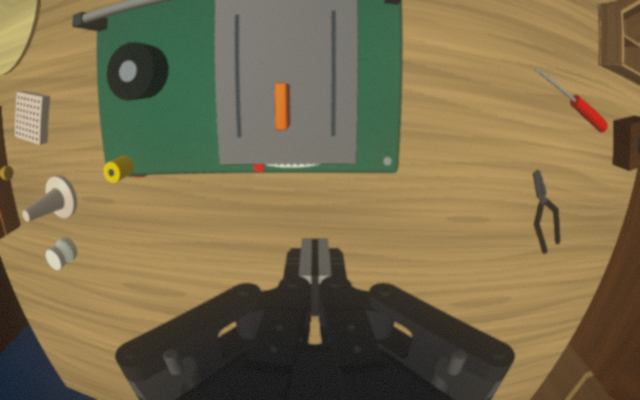

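The cover is shut over the roller (fin at (281,106)), the tab is unmoved at (258,167) reading 0.69 rad, and the other things are in place.

```bash
python3 -c "
from workcell import hand_in
print(hand_in())"
```

```text
the job is handed in; nothing more can be done
None
```

The job is handed in at about 35 s. The cover was opened to its stop. The pointer was held 2.3 s about 1 mm short of the red tab's middle by my measurement. The arm was then eased back to rest and the cover shut to its stop. The tab and loose things look unmoved; no verdict was returned.

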